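# Find the high spot of a swollen board with a plotter's stylus

### The arm

A 6-joint arm with a two-finger parallel gripper is mounted at the origin on the work surface. World frame = base frame: x ahead of the robot, y to its left, z up, the work surface at z = 0. Lengths are in mm, angles in rad, forces in N, time in s.
With the tool pointing down it reaches from about 325 to 850 mm from the base axis. Payload 4.4 kg.
Tool frame: the origin (TCP) lies midway between the tips of the shut fingers; the grasp point (between the pads) lies behind it (bot.grip_depth is the z of the grasp point in the tool frame, in mm); z points along the fingers, x is the direction in which the jaws open and shut, and the axes are right-handed (so a half turn about z gives the same grasp; the last joint's range is limited). The gripper opens to 94 mm and grips with 3 to 60 N. Pads are 16 mm wide; open, the fingers measure 119 mm over their backs; the gripper's body (75 mm by 177 mm) begins 78 mm behind the grasp point.
Start: joints at [1.194, 0.207, 1.542, -0, 1.393, -0.15], TCP at [128.744, 560.403, 205.447] pointing down, gripper open.
Joint ranges: [-2.73, 2.73], [-0.86, 2.22], [0.23, 2.46], [-1.11, 4.25], [0.08, 2.63], [-2.82, 2.82]. Speed limits (rad/s): [2.79, 2.79, 3.14, 3.14, 3.14, 3.14].

### API

Orientations are given as a rotation vector (axis times angle).
In Python, from cell import bot, viewer gives the robot as it stands. The module is installed in compiled form; this text tells all that it offers.
- The arm moves only by the tool drive_tool, never from a script. Its arguments are lists of equal length, an entry for each row: "jaw": the closure, from 0 (fully open) to 1 (shut); "offset": the shift along the tool's x, y, z in m, a list of three; "twist": the turn about the tool's z in rad. A call has exactly 5 rows; each row is the pose to reach, as a shift and turn from the pose commanded when the call began, along the tool's axes at that moment; what a row does not reach only later rows make up. A row lasts 1/12 s, in which the tool goes at most 41.7 mm and 7.16 degrees, less where a joint would pass 70% of its speed; a pose out of reach is approached as far as the arm can. A call with a gripper value outside its range is refused whole. The fingers move at their own pace and stop on an object; "grip_force" is the grip in N (left out, the last holds). Time passes only in rows, so rows that repeat a pose let the fingers close, or fill a call up. It gives the time, the measured TCP pose, the force and the opening at its end, in the units of the state.
- bot.observe(): the state, without advancing time (a new reading comes with each control period).
- viewer.snapshot(name): name is "scene" or "top" or "wrist"; returns a dict with "image" (480x640x3 uint8, red, green, blue), "fovy" (degrees; the focal length in pixels is half the picture's height over the tangent of half this angle, whatever the lens; pixels are square), "cx", "cy" (the principal point, pixels), "R" (3x3) and "t" (3): a world point X has camera coordinates R X + t. Camera axes: x right, y down, z forward; pixel columns grow to the right and rows downward; lengths in mm; the calibration is good to about 2 mm. A picture is of the moment at which its call begins. There is no depth.
- bot.close_job(): hands the job in, once; it reports no verdict.
The state is a dict: "t": time; "qpos": joint angles; "qd": joint speeds; "tau": joint torques, N m; "eef_pos": TCP position; "tool_rot": TCP orientation; "force": force on the tool from outside, world axes, zero at the start; "torque": the same for the moment, N m; "opening": finger opening in mm.
Only numpy, scipy, OpenCV 4.12 (cv2) and the standard library are available. Lean on these libraries where they do the work, as an engineer would, in place of code of your own. Each camera call takes 0.05 s, during which the arm holds its last target.

### The job

The fibreboard on the flatbed plotter has swollen and stands highest at one spot under the bridge. With the machine off, slide the tool head along the bridge by hand and press its sprung stylus down gently on the board, near and far along its travel, to feel where the board is highest, letting the stylus rise clear before each slide. Finish with a touch on the highest place itself and leave the head standing over it with the stylus up, without shifting the board or the things lying round the machine.

Things in the scene. Friction and masses are not known exactly. Their poses are not given: they have to be found in the camera images.
- plotter: Desktop flatbed plotter, fixed on the bench: pale base tray 400 (its x) by 540 (its y) by 50 mm high, with a dark steel bed whose top is 52 mm above the bench. Origin: centre of its underside. A fixed bridge runs along its y axis, its top 132 mm high, held at the ends by black blocks 143 mm high; a tool head slides along it.
- head (a joint): Position (m) of the tool head along the bridge: 0 at mid-travel, growing towards the plotter's +y, stops at -0.14 and +0.14. It slides by hand against about 2.5 N of friction and stays where it is left. It is pushed along by two upright steel lugs (see lugs).
- cap_top (a point): Centre of the top of the stylus's round black thumb cap, 28 mm across, 8 mm thick, between the lugs, 20 mm to the plotter's +x of its origin; 160 mm above the bench when up. Moves with head and stylus. It is pressed from above with closed fingers.
- stylus (a joint): How far the stylus is pressed down (m): 0 fully up, 0.0175 at its lower stop, reached only where no board lies beneath. A spring pushes it back up: about 2 N to start it moving, 150 N/m more on the way, about 4 N where it meets the flat board, near 0.014; the swelling is met sooner. On the board the force rises steeply.
- stylus_tip (a point): Underside of the stylus's rounded 7 mm steel tip, straight below the cap, 70 mm above the bench when up; it clears the whole board when up.
- board: Loose brown fibreboard lying on the bed under the bridge, 250 (its x) by 330 (its y) by 4 mm, 0.45 kg. Origin: centre of its underside. It has one low round unmarked swelling, about 6 mm proud at the top, falling evenly to the flat over about 110 mm all round. Its top is within 12 mm of the line the stylus sweeps, at -0.04 to 0.10 of the head's travel, not at the board's centre.
- lugs (a point): Point half-way between the tops of the head's two upright steel lugs, 186 mm above the bench, straight above the stylus cap and 26 mm higher than the raised cap. The lugs stand on the +y and -y side of the cap, inner faces 56 mm apart (28 mm either side of the cap's centre), each 30 mm wide along x and 6 mm thick; fingers between them reach the cap.
- knife: Yellow snap-off knife, 175 mm long, lying beside the machine. Not to be moved. Origin: underside.
- tape: Roll of paper tape, 92 mm across, 24 mm high, lying beside the machine. Not to be moved. Origin: underside.
- glue: White glue bottle, 48 mm across, 120 mm high, standing beside the machine. Not to be moved. Origin: underside.
- block: Wooden block, 90 by 45 by 30 mm, lying beside the machine. Not to be moved. Origin: underside.

How it is judged (in metres and radians):
On the way, in this order (a step that is already met when the one before it is completed fails the run):
1. the stylus has been touched to the board well away from the high spot (40 mm or more along the bridge) (contact force between stylus and board above 0.5 N and (y of board_swelling in the frame of stylus_tip above 0.04 m or y of board_swelling in the frame of stylus_tip below -0.04 m)), for 0.02 s.
2. after that, the stylus has been touched to the board at the high spot, within 10 mm of it along the bridge (contact force between stylus and board above 0.5 N and y of board_swelling in the frame of stylus_tip between -0.01 and 0.01 m), for 0.02 s.
At the end, for the whole second after the job is handed in: The head stands still with its stylus over the highest point of the board, within 10 mm of it along the bridge, the stylus has sprung back up (within 2 mm), and the board lies where it was (within 10 mm) (y of board_swelling in the frame of stylus_tip between -0.01 and 0.01 m and value of joint stylus below 0.002 m and velocity of joint head between -0.005 and 0.005 m/s and distance of board from where it was at the start of the episode below 0.01 m); the robot touches nothing.
It fails at once if the stylus is pressed into the board with more than 20 N (contact force between stylus and board above 20 N).
It fails at once if the head is slid (faster than 30 mm/s) while the stylus bears on the board (contact force between stylus and board above 1 N and (velocity of joint head above 0.03 m/s or velocity of joint head below -0.03 m/s)).
It fails at once if the board is shifted by more than 10 mm (distance of board from where it was at the start of the episode above 0.01 m).
It fails at once if something lying beside the machine is moved by more than 20 mm (distance of any of knife, tape, glue, block from where it was at the start of the episode above 0.02 m).
It also fails if it takes over 61 s, if anything falls off the work surface, if the arm or the gripper's body presses on something with over 40 N, if the wrist force passes 120 N, or if a joint passes its speed limit or range.

## Working session

There is one attempt and no reset: what is moved stays moved. The work goes in short steps, Python scripts to look and compute and a tool call to move; the robot and the scene stay as the last step left them, time stands still between calls to the robot, and variables do not carry over. Pictures are saved under pics/ and viewed, and the job is handed in when it is done.

Besides the shell and the picture viewer there is one more tool, called after "Emit:" as name([rows], argument=value, ...), one row to a line, values as JSON. drive_tool: Moves the arm, as the interface text tells. Its arguments: {"type":"object","properties":{"jaw":{"type":"array","items":{"type":"number"}},"offset":{"type":"array","items":{"type":"array","items":{"type":"number"}}},"twist":{"type":"array","items":{"type":"number"}},"grip_force":{"type":"number"}},"required":["jaw","offset","twist"]}

```bash
mkdir -p pics; python3 - <<'E'
from cell import bot, viewer
import cv2, pickle
o=bot.observe(); print({k:o[k] for k in o}); print(bot.grip_depth)
for n in ["scene","top","wrist"]:
    s=viewer.snapshot(n); cv2.imwrite(f"pics/{n}0.png",s["image"][:,:,::-1]); pickle.dump(s,open(f"pics/{n}0.pkl","wb"))
    print(n,s["fovy"],s["cx"],s["cy"],s["R"],s["t"])
E
```

```text
{'t': 0.0, 'qpos': array([ 1.19449695e+00,  2.07403321e-01,  1.54295066e+00, -9.88877389e-06,
        1.39346178e+00, -1.50530731e-01]), 'qd': array([ 0.00039854, -0.00030385,  0.00199247,  0.00329771, -0.00253481,
       -0.00117493]), 'tau': array([-1.75820624e-04, -3.70866859e+01, -2.81421000e+01,  6.99832826e-02,
        3.59218998e-02, -2.01318430e-04]), 'eef_pos': array([128.45193584, 559.65008862, 204.30182923]), 'tool_rot': array([ 2.45665986,  1.95637453, -0.00301832]), 'force': array([0.51435432, 0.53075231, 0.07148727]), 'torque': array([0.02451153, 0.01668393, 0.07977473]), 'opening': 93.71910323215698}
-18.8
scene 48.3754913018399 324.78722343374346 231.39904275370637 [[ 0.00724705  0.99992561  0.00981051]
 [ 0.68770011  0.00213871 -0.72599172]
 [-0.7259587   0.01200798 -0.68763346]] [ -19.97802667 -245.13606991 1580.09592001]
top 54.2211107847001 314.4807819951329 248.3513115130544 [[-0.01886884 -0.99970669 -0.01518208]
 [-0.99775052  0.01980453 -0.06404438]
 [ 0.06432627  0.01393949 -0.99783156]] [  25.06608926  527.14520773 1194.2319079 ]
wrist 67.6943022325325 323.8162078694462 242.22640287408598 [[ 0.22421005  0.97453687 -0.0027837 ]
 [ 0.94466605 -0.21663411  0.24632443]
 [ 0.2394492  -0.05785808 -0.96918343]] [-572.37237203  -25.39776975  391.87898904]
```

View pics/scene0.png

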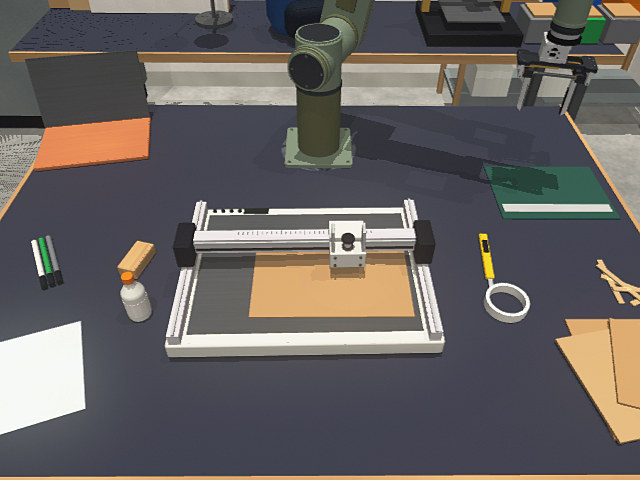

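View pics/top0.png

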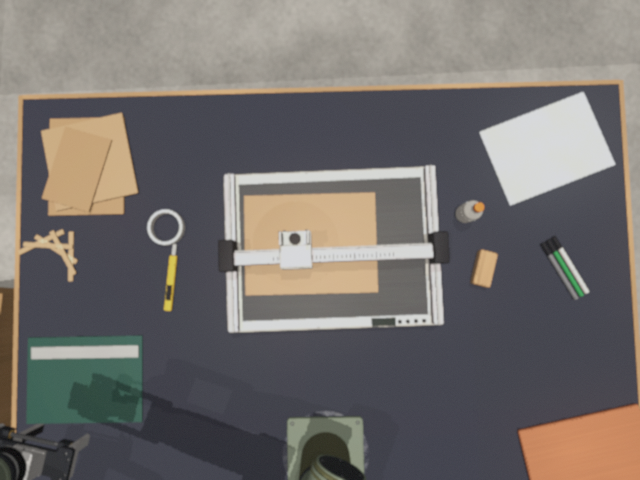

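View pics/wrist0.png

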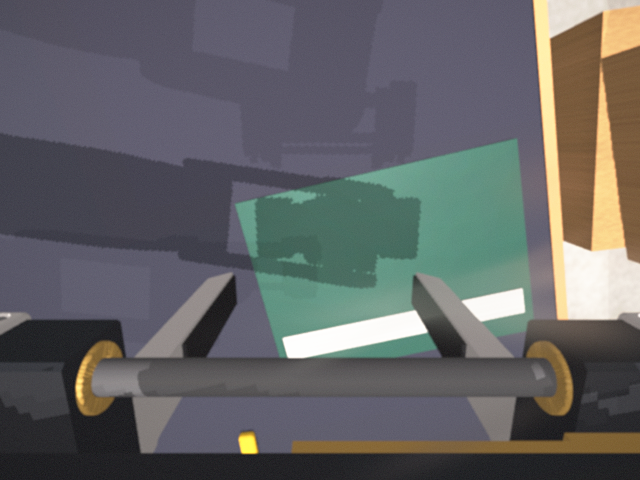

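The top view shows the plotter with its +x roughly along world +x (image up). The cap is at about (294,239), the end blocks at (228,256) and (440,247), and there is faint shading on the board. I'll enlarge it.

```bash
python3 - <<'E'
import cv2
im=cv2.imread("pics/top0.png")
c=im[150:345,210:460]; cv2.imwrite("pics/c1.png",cv2.resize(c,(750,585),interpolation=cv2.INTER_CUBIC))
c=im[180:310,235:385]; c=cv2.resize(c,(690,598),interpolation=cv2.INTER_CUBIC)
g=cv2.createCLAHE(6,(4,4)).apply(cv2.cvtColor(c,cv2.COLOR_BGR2GRAY)); cv2.imwrite("pics/c2.png",g)
im=cv2.imread("pics/scene0.png"); c=im[190:360,160:450]; cv2.imwrite("pics/c3.png",cv2.resize(c,(783,459),interpolation=cv2.INTER_CUBIC))
E
```

```text
(no output)
```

View pics/c1.png

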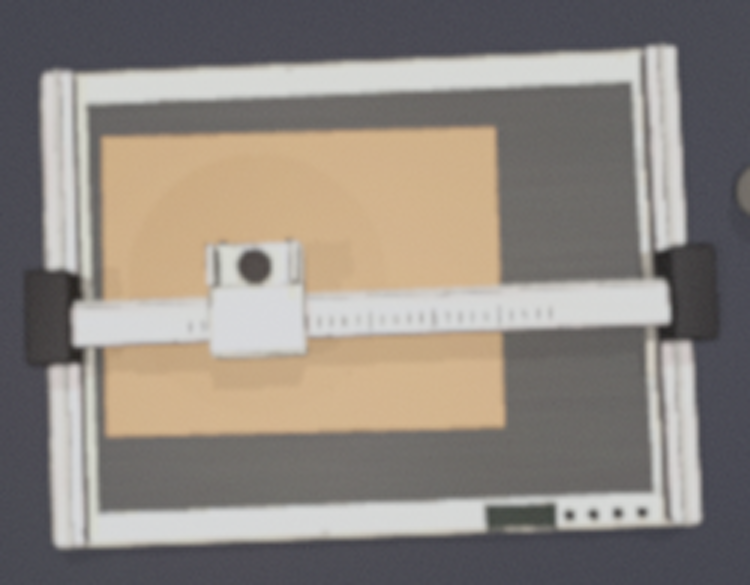

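View pics/c2.png

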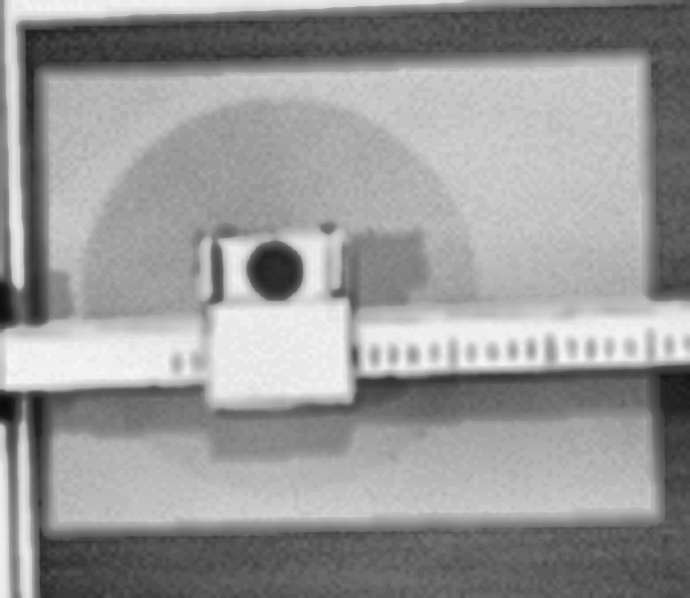

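View pics/c3.png

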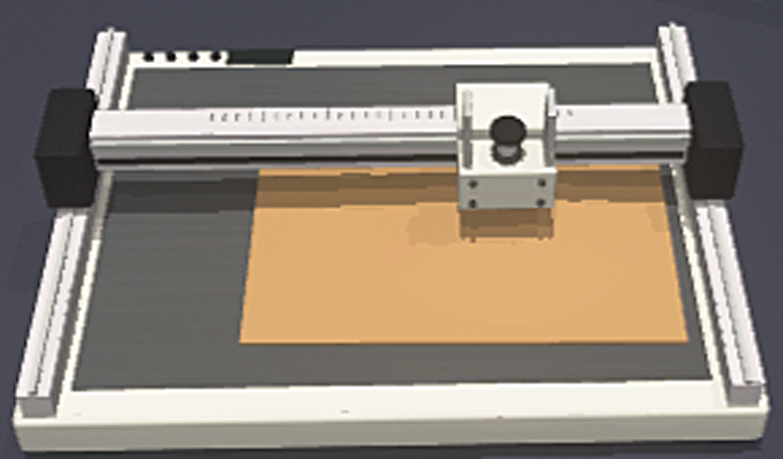

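The enhanced top view shows the edge of the swelling as a faint circle: left about 83, right about 475 and top about 98 in the c2 crop. Next I'll rectify onto the board plane and fit both the circle and the plotter pose.

```bash
cat > h.py <<'E'
import numpy as np, cv2, pickle
def K(s):
    f=240/np.tan(np.radians(s["fovy"])/2); return np.array([[f,0,s["cx"]],[0,f,s["cy"]],[0,0,1]])
def ray(s,u,v,z):
    R=np.array(s["R"]);t=np.array(s["t"]);C=-R.T@t
    d=R.T@np.linalg.inv(K(s))@np.array([u,v,1.]); return C+d*(z-C[2])/d[2]
def proj(s,X):
    p=K(s)@(np.array(s["R"])@np.array(X,float)+s["t"]); return p[:2]/p[2]
E
python3 - <<'E'
from h import *
s=pickle.load(open("pics/top0.pkl","rb"))
q=lambda x,y:(210+x/3,150+y/3)
for nm,p,z in [("cap",(254,266),160),("blkL c",(49,317),143),("blkR c",(695,291),143),
  ("tl",(42,72),60),("tr",(677,46),60),("br",(702,523),60),("bl",(55,547),60),
  ("b_tl",(101,136),56),("b_tr",(496,126),56),("b_br",(505,427),56),("b_bl",(106,437),56)]:
    print(nm,ray(s,*q(*p),z).round(1))
s2=pickle.load(open("pics/scene0.pkl","rb"))
print("cap scene",ray(s2,160+508/2.7,190+128/2.7,160))
# rectify z=56: world x 330..730 , y -200..200 ; out u = (y0 - y)*1.5, v=(x1-x)*1.5
x1,y0,k=720,260,1.8
src=[];dst=[]
for X in [(400,-150),(700,-150),(700,220),(400,220)]:
    src.append(proj(s,(X[0],X[1],56)));dst.append(((y0-X[1])*k,(x1-X[0])*k))
H=cv2.getPerspectiveTransform(np.float32(src),np.float32(dst))
w=cv2.warpPerspective(s["image"],H,(790,590),flags=cv2.INTER_CUBIC)
g=cv2.GaussianBlur(cv2.cvtColor(w,cv2.COLOR_RGB2GRAY),(0,0),2)
g=np.clip((g.astype(float)-150)*5,0,255).astype(np.uint8) if 0 else cv2.createCLAHE(8,(3,3)).apply(g)
cv2.imwrite("pics/rect.png",g)
E
```

```text
cap [541.4  57.7 160. ]
blkL c [506.5 217.8 143. ]
blkR c [ 516.7 -280.2  143. ]
tl [717.4 239.2  60. ]
tr [ 727.6 -293.9   60. ]
br [ 331.5 -300.3   60. ]
bl [321.1 231.   60. ]
b_tl [662.7 190.6  56. ]
b_tr [ 664.  -141.4   56. ]
b_br [ 412.6 -142.    56. ]
b_bl [410.4 188.7  56. ]
cap scene [542.78178922  61.55608031 160.        ]
```

View pics/rect.png

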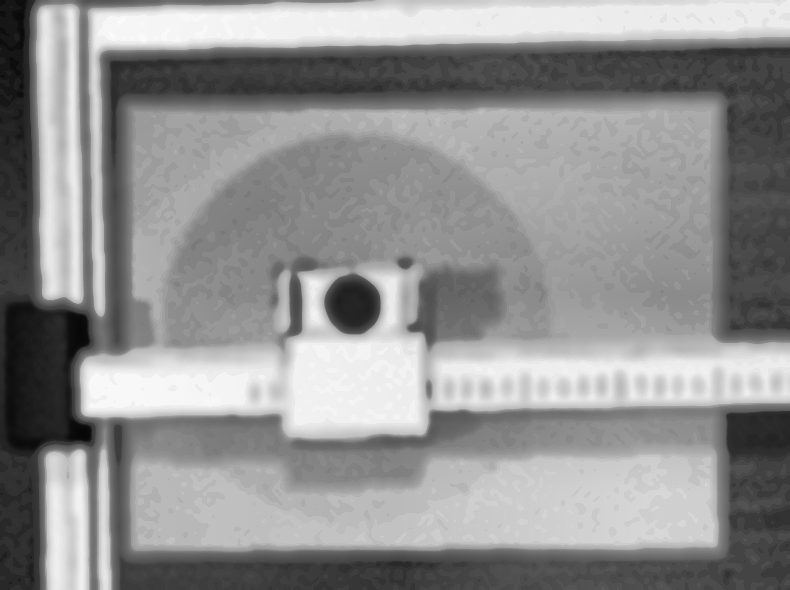

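The circle fit gives a radius of about 108 mm, which agrees with the 110 mm stated. Its centre is at world y≈62, x≈537. The cap is at about (541,58), so the bridge +y axis is turned about 0.02 rad from world y. Mid-travel is at y≈-31, which puts the swelling at about +0.093 of travel. I'll confirm that by touch. First I'll plan the approach.

```bash
cat >> h.py <<'E'
from scipy.spatial.transform import Rotation as Ro
E
python3 - <<'E'
from h import *
from cell import bot
o=bot.observe(); R=Ro.from_rotvec(o["tool_rot"]).as_matrix(); print(R.round(3))
yaw=np.arctan2(R[1,0],R[0,0]); print("toolx yaw",yaw)
# targets: tool x along bridge dir yaw (pi/2+.0205) modulo pi, or along world x
for t in (0.0205,0.0205-np.pi/2,0.0205+np.pi/2):
    print(t, "twist", -(t-yaw))
d=np.array([541.5,58.5,230])-o["eef_pos"]; print("offset tool",(R.T@d).round(1))
E
```

```text
[[ 0.224  0.975 -0.001]
 [ 0.975 -0.224 -0.002]
 [-0.002 -0.    -1.   ]]
toolx yaw 1.3450077508368004
0.0205 twist 1.3245077508368004
-1.5502963267948966 twist 2.895304077631697
1.5912963267948965 twist -0.24628857595809617
offset tool [-396.2  514.7  -24.9]
```

Emit:
drive_tool([
  [-0.024,0.032,-0.005],
  [-0.049,0.063,-0.01],
  [-0.073,0.095,-0.015],
  [-0.098,0.127,-0.02],
  [-0.122,0.158,-0.025],
], jaw=[1,1,1,1,1], twist=[-0.12,-0.24,-0.246,-0.246,-0.246], grip_force=30)

```text
t: 0.57
eef_pos: [255.9, 404.3, 230.3]
tool_rot: [2.198, 2.244, -0.001]
force: [0.2, -0.4, -0.0]
opening: 63.7
```

```bash
cat >> h.py <<'E'
def off(target):
    from cell import bot
    o=bot.observe(); R=Ro.from_rotvec(o["tool_rot"]).as_matrix()
    yaw=np.arctan2(R[1,0],R[0,0])
    print("t",round(o["t"],2),"pos",o["eef_pos"].round(2),"F",o["force"].round(2),"yaw",round(yaw,4),"off",(R.T@(np.array(target)-o["eef_pos"])).round(1))
E
python3 -c "
from h import *;off([541.5,58.5,230])"
```

```text
t 0.57 pos [255.95 404.33 230.28] F [ 0.19 -0.36 -0.01] yaw 1.5918 off [-351.8  278.2    0.4]
```

Emit:
drive_tool([
  [-0.031,0.025,0],
  [-0.062,0.05,0],
  [-0.094,0.075,0],
  [-0.125,0.1,0],
  [-0.156,0.124,0],
], jaw=[1,1,1,1,1], twist=[0,0,0,0,0])

```text
t: 0.98
eef_pos: [383.3, 250.9, 230.4]
tool_rot: [2.199, 2.244, 0.0]
force: [-0.0, 0.1, -0.0]
opening: 30.9
```

Emit:
drive_tool([
  [-0.031,0.025,0],
  [-0.062,0.05,0],
  [-0.094,0.075,0],
  [-0.125,0.1,0],
  [-0.156,0.124,0],
], jaw=[1,1,1,1,1], twist=[0,0,0,0,0])

```text
t: 1.4
eef_pos: [510.5, 97.3, 230.2]
tool_rot: [-2.199, -2.243, 0.0]
force: [0.9, 0.9, 1.0]
opening: 0.8
```

Emit:
drive_tool([
  [-0.02,0.015,0],
  [-0.04,0.03,0],
  [-0.04,0.03,0],
  [-0.04,0.03,0],
  [-0.04,0.03,0],
], jaw=[1,1,1,1,1], twist=[0,0,0,0,0])

```text
t: 1.82
eef_pos: [539.7, 60.3, 230.0]
tool_rot: [-2.198, -2.243, 0.001]
force: [0.2, -1.1, 0.1]
opening: 0.1
```

```bash
python3 - <<'E'
from h import *
off([541.5,58.5,230])
from cell import viewer
for n in ["scene","top","wrist"]:
    s=viewer.snapshot(n); cv2.imwrite(f"pics/{n}1.png",s["image"][:,:,::-1])
    pickle.dump(s,open(f"pics/{n}1.pkl","wb"))
E
```

```text
t 1.82 pos [539.74  60.3  229.97] F [ 0.17 -1.06  0.05] yaw 1.591 off [-1.8  1.7 -0. ]
```

View pics/wrist1.png

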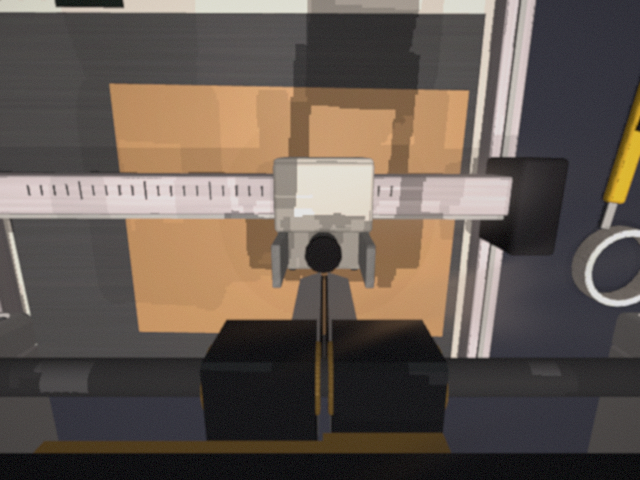

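View pics/scene1.png

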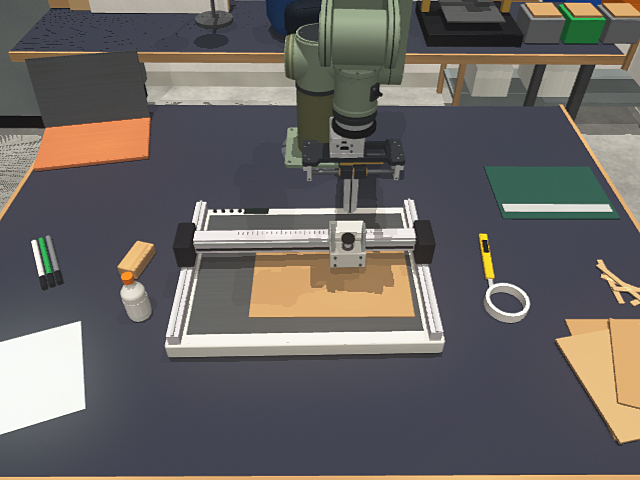

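The wrist view shows the cap at (323,253) and the lugs at about (278,258) and (369,258). The closed fingers line up with the cap.

```bash
python3 - <<'E'
from h import *
s=pickle.load(open("pics/wrist1.pkl","rb"))
print(ray(s,323,252,160))
for u,v in ((275,236),(284,236),(361,236),(373,236)): print(ray(s,u,v,186))
for u,v in ((274,160),(372,160),(274,220),(372,220)): print(ray(s,u,v,143))
E
```

```text
[538.65242394  59.02645817 160.        ]
[521.25542181  27.81051429 186.        ]
[521.13200373  33.60492567 186.        ]
[520.07612857  83.1776893  186.        ]
[519.91158225  90.90304952 186.        ]
[474.62709029  21.96526148 143.        ]
[473.109233    93.32364493 143.        ]
[519.03303754  21.39062308 143.        ]
[517.44998756  95.73585181 143.        ]
```

Emit:
drive_tool([
  [-0.001,0.001,0.02],
  [-0.001,0.001,0.04],
  [-0.001,0.001,0.055],
  [-0.001,0.001,0.062],
  [-0.001,0.001,0.062],
], jaw=[1,1,1,1,1], twist=[0,0,0,0,0])

```text
t: 2.38
eef_pos: [539.5, 59.7, 166.5]
tool_rot: [-2.195, -2.243, 0.004]
force: [-0.4, 0.2, 0.6]
opening: 0.6
```

Emit:
drive_tool([
  [-0.004,0,0],
  [-0.008,0,0],
  [-0.012,0,0],
  [-0.016,0,0],
  [-0.02,0,0],
], jaw=[1,1,1,1,1], twist=[0,0,0,0,0])

```text
t: 2.8
eef_pos: [542.8, 39.0, 169.8]
tool_rot: [2.199, 2.243, 0.005]
force: [-0.5, 3.9, 2.7]
opening: 0.1
```

```bash
python3 - <<'E'
from h import *
off([540,39,168])
E
```

```text
t 2.8 pos [542.85  39.03 169.81] F [-0.51  3.93  2.75] yaw 1.5907 off [ 0.  -2.9  1.8]
```

Emit:
drive_tool([
  [-0.008,0,0],
  [-0.018,0,0],
  [-0.028,0,0],
  [-0.036,0,0],
  [-0.042,0,0],
], jaw=[1,1,1,1,1], twist=[0,0,0,0,0])

```text
t: 3.22
eef_pos: [542.9, -4.6, 168.5]
tool_rot: [2.2, 2.242, 0.0]
force: [-0.2, 2.3, 2.5]
opening: 0.7
```

Emit:
drive_tool([
  [-0.003,0,0],
  [-0.003,0,0],
  [-0.003,0,0],
  [-0.003,0,0],
  [-0.003,0,0],
], jaw=[1,1,1,1,1], twist=[0,0,0,0,0])

```text
t: 3.63
eef_pos: [542.3, -6.2, 167.9]
tool_rot: [-2.198, -2.244, 0.002]
force: [-0.3, -0.6, 0.1]
opening: 0.1
```

```bash
python3 - <<'E'
from h import *
off([540,-6,168])
E
```

```text
t 3.63 pos [542.25  -6.22 167.89] F [-0.31 -0.6   0.06] yaw 1.5912 off [ 0.3 -2.2 -0.1]
```

Emit:
drive_tool([
  [0.006,-0.001,0],
  [0.012,-0.001,0],
  [0.015,-0.001,0],
  [0.015,-0.001,0],
  [0.015,-0.001,0],
], jaw=[1,1,1,1,1], twist=[0,0,0,0,0])

```text
t: 4.05
eef_pos: [541.5, 9.3, 168.5]
tool_rot: [2.198, 2.245, -0.0]
force: [-0.2, -0.3, -0.7]
opening: 0.6
```

```bash
python3 - <<'E'
from h import *
off([541,10,168])
from cell import viewer
for n in ["top","wrist"]:
    s=viewer.snapshot(n); cv2.imwrite(f"pics/{n}2.png",s["image"][:,:,::-1])
    pickle.dump(s,open(f"pics/{n}2.pkl","wb"))
im=cv2.imread("pics/wrist2.png")[130:400,200:560]; cv2.imwrite("pics/w2c.png",cv2.resize(im,None,fx=2.1,fy=2.1))
E
```

```text
t 4.05 pos [541.47   9.32 168.47] F [-0.18 -0.33 -0.66] yaw 1.5921 off [ 0.7 -0.5  0.5]
```

View pics/w2c.png

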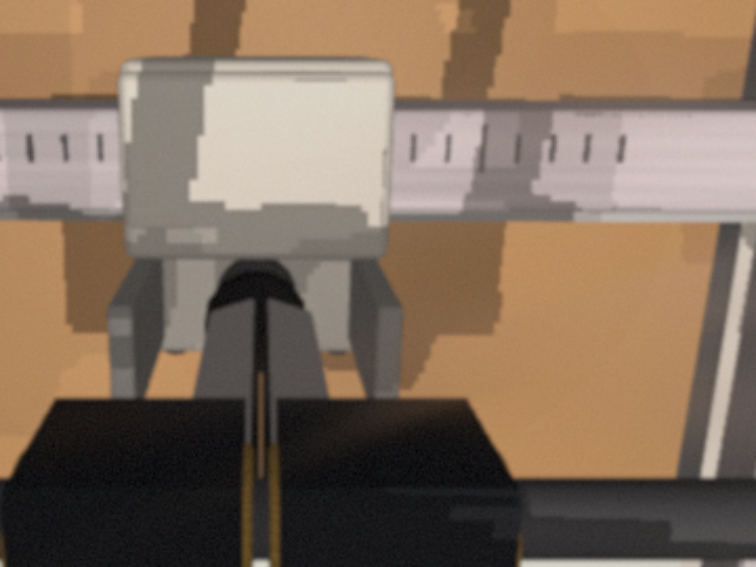

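Fingers are centred between the lugs. Now I'll press slowly, watching the force.

Emit:
drive_tool([
  [0,0,0.004],
  [0,0,0.008],
  [0,0,0.012],
  [0,0,0.015],
  [0,0,0.015],
], jaw=[1,1,1,1,1], twist=[0,0,0,0,0])

```text
t: 4.57
eef_pos: [541.7, 8.7, 153.1]
tool_rot: [2.199, 2.243, 0.0]
force: [0.0, 0.3, 1.8]
opening: 0.6
```

Emit:
drive_tool([
  [0,0,0.0005],
  [0,0,0.001],
  [0,0,0.0015],
  [0,0,0.002],
  [0,0,0.002],
], jaw=[1,1,1,1,1], twist=[0,0,0,0,0])

```text
t: 4.98
eef_pos: [541.7, 8.7, 151.6]
tool_rot: [2.198, 2.243, 0.0]
force: [0.4, -0.7, 1.9]
opening: 0.5
```

Emit:
drive_tool([
  [0,0,0.0003],
  [0,0,0.0006],
  [0,0,0.001],
  [0,0,0.001],
  [0,0,0.001],
], jaw=[1,1,1,1,1], twist=[0,0,0,0,0])

```text
t: 5.4
eef_pos: [541.7, 8.7, 150.5]
tool_rot: [2.199, 2.243, 0.0]
force: [1.3, -1.0, 2.4]
opening: 0.3
```

Emit:
drive_tool([
  [0,0,0.0003],
  [0,0,0.0006],
  [0,0,0.001],
  [0,0,0.001],
  [0,0,0.001],
], jaw=[1,1,1,1,1], twist=[0,0,0,0,0])

```text
t: 5.82
eef_pos: [541.7, 8.7, 149.5]
tool_rot: [2.199, 2.243, 0.0]
force: [0.6, -1.2, 3.3]
opening: 0.2
```

Emit:
drive_tool([
  [0,0,0.0003],
  [0,0,0.0005],
  [0,0,0.0005],
  [0,0,0.0005],
  [0,0,0.0005],
], jaw=[1,1,1,1,1], twist=[0,0,0,0,0])

```text
t: 6.23
eef_pos: [541.7, 8.7, 149.1]
tool_rot: [2.199, 2.243, 0.0]
force: [1.4, -2.0, 3.2]
opening: 0.6
```

Emit:
drive_tool([
  [0,0,0.0003],
  [0,0,0.0005],
  [0,0,0.0005],
  [0,0,0.0005],
  [0,0,0.0005],
], jaw=[1,1,1,1,1], twist=[0,0,0,0,0])

```text
t: 6.65
eef_pos: [541.7, 8.7, 148.8]
tool_rot: [2.199, 2.243, 0.0]
force: [0.3, -1.3, 5.7]
opening: 0.5
```

Emit:
drive_tool([
  [0,0,0.0003],
  [0,0,0.0005],
  [0,0,0.0005],
  [0,0,0.0005],
  [0,0,0.0005],
], jaw=[1,1,1,1,1], twist=[0,0,0,0,0])

```text
t: 7.07
eef_pos: [541.7, 8.7, 148.7]
tool_rot: [2.198, 2.243, 0.0]
force: [0.6, -1.3, 6.6]
opening: 0.3
```

```bash
python3 -c "
from h import *;off([541,10,168])"
```

```text
t 7.07 pos [541.75   8.72 148.69] F [ 0.56 -1.32  6.64] yaw 1.591 off [  1.3  -0.7 -19.3]
```

Contact is clear at TCP z≈148.7 (y≈8.7). I'll raise and slide to the other side.

Emit:
drive_tool([
  [0,0,-0.005],
  [0,0,-0.012],
  [0,0,-0.018],
  [0,0,-0.0205],
  [0,0,-0.0205],
], jaw=[1,1,1,1,1], twist=[0,0,0,0,0])

```text
t: 7.48
eef_pos: [541.1, 9.2, 168.6]
tool_rot: [-2.198, -2.243, 0.0]
force: [-0.9, 0.4, -0.2]
opening: 0.5
```

Emit:
drive_tool([
  [0.008,0,0],
  [0.014,0,0],
  [0.022,0,0],
  [0.034,0,0],
  [0.046,0,0],
], jaw=[1,1,1,1,1], twist=[0,0,0,0,0])

```text
t: 7.9
eef_pos: [539.9, 55.4, 167.8]
tool_rot: [-2.199, -2.243, 0.003]
force: [0.0, -2.5, -1.0]
opening: 0.2
```

Emit:
drive_tool([
  [0.012,0,0],
  [0.024,0,0],
  [0.036,0,0],
  [0.048,0,0],
  [0.056,0,0],
], jaw=[1,1,1,1,1], twist=[0,0,0,0,0])

```text
t: 8.32
eef_pos: [539.0, 112.7, 168.2]
tool_rot: [-2.197, -2.244, 0.0]
force: [-0.1, -3.7, -2.3]
opening: 0.6
```

Emit:
drive_tool([
  [0.002,0,0],
  [0.004,0,0],
  [0.006,0,0],
  [0.006,0,0],
  [0.006,0,0],
], jaw=[1,1,1,1,1], twist=[0,0,0,0,0])

```text
t: 8.73
eef_pos: [539.9, 117.2, 169.0]
tool_rot: [2.199, 2.243, 0.003]
force: [-0.9, 1.0, 0.2]
opening: 0.5
```

Emit:
drive_tool([
  [-0.005,0,0],
  [-0.01,0,0],
  [-0.015,0,0],
  [-0.015,0,0],
  [-0.015,0,0],
], jaw=[1,1,1,1,1], twist=[0,0,0,0,0])

```text
t: 9.15
eef_pos: [539.8, 101.3, 168.6]
tool_rot: [2.2, 2.242, 0.001]
force: [0.8, 0.6, 0.0]
opening: 0.4
```

```bash
python3 - <<'E'
from h import *
off([541,100,168])
from cell import viewer
s=viewer.snapshot("wrist")
pickle.dump(s,open(f"pics/wrist3.pkl","wb"))
im=s["image"][130:400,200:560,::-1]; cv2.imwrite("pics/w3c.png",cv2.resize(im,None,fx=2.1,fy=2.1))
E
```

```text
t 9.15 pos [539.84 101.32 168.61] F [0.84 0.55 0.03] yaw 1.5898 off [-1.3  1.1  0.6]
```

View pics/w3c.png

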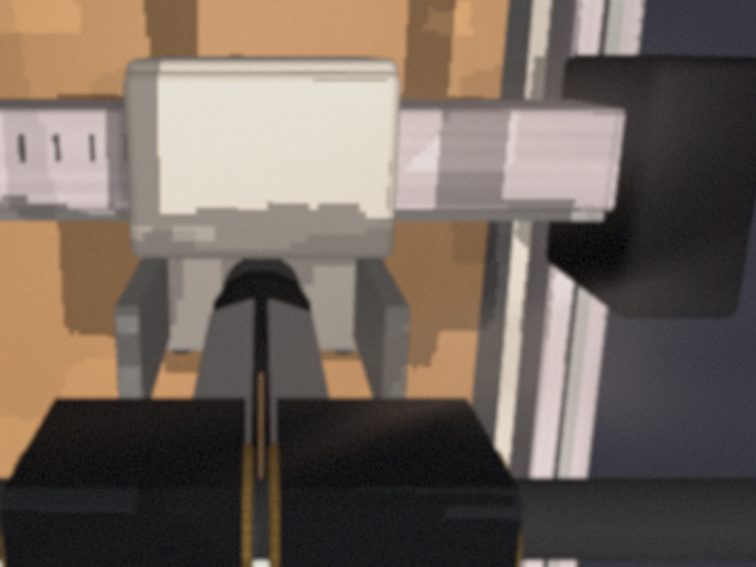

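Emit:
drive_tool([
  [0,0,0.005],
  [0,0,0.01],
  [0,0,0.014],
  [0,0,0.0165],
  [0,0,0.0165],
], jaw=[1,1,1,1,1], twist=[0,0,0,0,0])

```text
t: 9.62
eef_pos: [540.1, 101.9, 151.8]
tool_rot: [2.198, 2.243, 0.001]
force: [0.7, -0.1, 3.4]
opening: 0.3
```

Emit:
drive_tool([
  [0,0,0.0005],
  [0,0,0.001],
  [0,0,0.0015],
  [0,0,0.0015],
  [0,0,0.0015],
], jaw=[1,1,1,1,1], twist=[0,0,0,0,0])

```text
t: 10.03
eef_pos: [540.1, 101.9, 150.8]
tool_rot: [2.198, 2.243, 0.001]
force: [1.6, 0.2, 3.1]
opening: 0.7
```

Emit:
drive_tool([
  [0,0,0.0004],
  [0,0,0.0008],
  [0,0,0.001],
  [0,0,0.001],
  [0,0,0.001],
], jaw=[1,1,1,1,1], twist=[0,0,0,0,0])

```text
t: 10.45
eef_pos: [540.0, 101.9, 149.9]
tool_rot: [2.198, 2.243, 0.001]
force: [2.0, 0.5, 5.0]
opening: 0.3
```

Emit:
drive_tool([
  [0,0,0.0004],
  [0,0,0.0005],
  [0,0,0.0005],
  [0,0,0.0005],
  [0,0,0.0005],
], jaw=[1,1,1,1,1], twist=[0,0,0,0,0])

```text
t: 10.87
eef_pos: [540.1, 101.9, 149.7]
tool_rot: [2.198, 2.243, 0.001]
force: [0.9, 0.0, 5.5]
opening: 1.0
```

Emit:
drive_tool([
  [0,0,0.0004],
  [0,0,0.0005],
  [0,0,0.0005],
  [0,0,0.0005],
  [0,0,0.0005],
], jaw=[1,1,1,1,1], twist=[0,0,0,0,0])

```text
t: 11.28
eef_pos: [540.1, 101.9, 149.6]
tool_rot: [2.198, 2.243, 0.001]
force: [0.2, 1.2, 8.4]
opening: 0.4
```

```bash
python3 -c "
from h import *;off([541,100,168])"
```

```text
t 11.28 pos [540.11 101.88 149.58] F [0.19 1.17 8.41] yaw 1.5911 off [ -1.9   0.9 -18.4]
```

By symmetry, the two touches put the peak at about y=63.4, and the image circle gave 62.5. As a check, I'll touch at the mirror position (y≈25).

Emit:
drive_tool([
  [0,0,-0.005],
  [0,0,-0.012],
  [0,0,-0.018],
  [0,0,-0.02],
  [0,0,-0.02],
], jaw=[1,1,1,1,1], twist=[0,0,0,0,0])

```text
t: 11.7
eef_pos: [539.0, 101.8, 168.3]
tool_rot: [-2.198, -2.243, 0.002]
force: [-0.1, 0.1, -0.4]
opening: 0.5
```

Emit:
drive_tool([
  [-0.008,0,0],
  [-0.014,0,0],
  [-0.022,0,0],
  [-0.034,0,0],
  [-0.046,0,0],
], jaw=[1,1,1,1,1], twist=[0,0,0,0,0])

```text
t: 12.12
eef_pos: [539.7, 55.4, 167.7]
tool_rot: [-2.197, -2.242, 0.001]
force: [-0.5, 2.9, -2.4]
opening: 0.4
```

Emit:
drive_tool([
  [-0.012,0,0],
  [-0.024,0,0],
  [-0.034,0,0],
  [-0.041,0,0],
  [-0.044,0,0],
], jaw=[1,1,1,1,1], twist=[0,0,0,0,0])

```text
t: 12.53
eef_pos: [541.3, 10.2, 168.4]
tool_rot: [-2.201, -2.242, 0.001]
force: [-1.4, 2.8, -1.4]
opening: 0.7
```

Emit:
drive_tool([
  [-0.001,0,0],
  [-0.002,0,0],
  [-0.002,0,0],
  [-0.002,0,0],
  [-0.002,0,0],
], jaw=[1,1,1,1,1], twist=[0,0,0,0,0])

```text
t: 12.95
eef_pos: [542.2, 9.6, 169.1]
tool_rot: [2.197, 2.243, 0.001]
force: [-0.2, 0.3, 0.8]
opening: 0.5
```

Emit:
drive_tool([
  [0.006,0,0],
  [0.012,0,0],
  [0.0155,0,0],
  [0.0155,0,0],
  [0.0155,0,0],
], jaw=[1,1,1,1,1], twist=[0,0,0,0,0])

```text
t: 13.37
eef_pos: [541.3, 25.7, 168.6]
tool_rot: [2.197, 2.245, -0.0]
force: [-0.1, -0.1, -1.0]
opening: 0.4
```

Emit:
drive_tool([
  [0,0,0.005],
  [0,0,0.01],
  [0,0,0.014],
  [0,0,0.0165],
  [0,0,0.017],
], jaw=[1,1,1,1,1], twist=[0,0,0,0,0])

```text
t: 13.78
eef_pos: [541.7, 25.2, 151.3]
tool_rot: [2.199, 2.243, 0.001]
force: [1.9, 0.1, 3.1]
opening: 0.3
```

```bash
python3 - <<'E'
from h import *
off([541,25,168])
from cell import viewer
s=viewer.snapshot("wrist")
im=s["image"][130:400,200:560,::-1]; cv2.imwrite("pics/w4c.png",cv2.resize(im,None,fx=2.1,fy=2.1))
E
```

```text
t 13.78 pos [541.69  25.2  151.35] F [1.89 0.14 3.11] yaw 1.5907 off [ -0.2  -0.7 -16.7]
```

View pics/w4c.png

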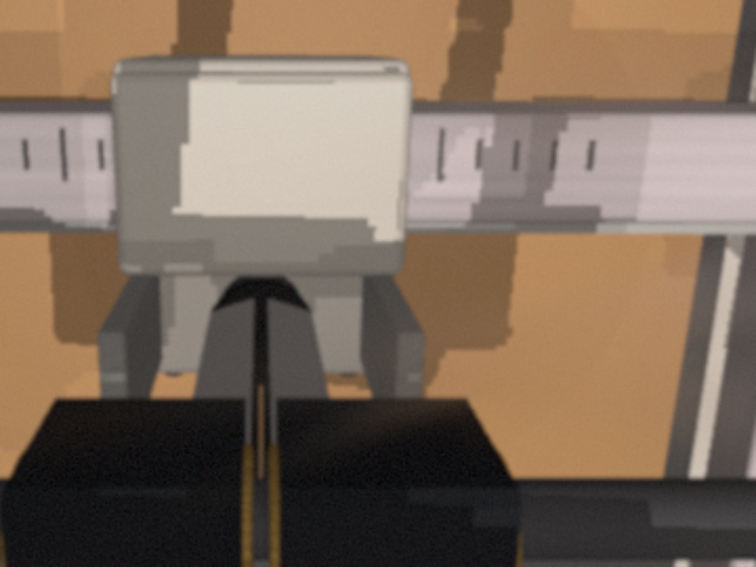

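The head is centred on the fingers at y≈25. I'll press in the same small steps.

Emit:
drive_tool([
  [0,0,0.0005],
  [0,0,0.001],
  [0,0,0.0015],
  [0,0,0.0015],
  [0,0,0.0015],
], jaw=[1,1,1,1,1], twist=[0,0,0,0,0])

```text
t: 14.25
eef_pos: [541.7, 25.2, 150.3]
tool_rot: [2.198, 2.243, 0.001]
force: [1.4, -0.5, 2.3]
opening: 0.6
```

Emit:
drive_tool([
  [0,0,0.0005],
  [0,0,0.001],
  [0,0,0.001],
  [0,0,0.001],
  [0,0,0.001],
], jaw=[1,1,1,1,1], twist=[0,0,0,0,0])

```text
t: 14.67
eef_pos: [541.7, 25.2, 149.7]
tool_rot: [2.198, 2.243, 0.001]
force: [0.9, 0.5, 5.8]
opening: 0.7
```

```bash
python3 -c "
from h import *;off([541,100,168])"
```

```text
t 14.67 pos [541.67  25.2  149.69] F [0.92 0.46 5.79] yaw 1.591 off [ 74.8   0.9 -18.3]
```

The height equals the one at y=101.9, so the peak is at y≈63.5. All three estimates agree. I'll slide there.

Emit:
drive_tool([
  [0,0,-0.005],
  [0,0,-0.012],
  [0,0,-0.018],
  [0,0,-0.0195],
  [0,0,-0.0195],
], jaw=[1,1,1,1,1], twist=[0,0,0,0,0])

```text
t: 15.08
eef_pos: [540.6, 25.3, 168.5]
tool_rot: [-2.198, -2.243, 0.001]
force: [-0.6, -0.6, -0.8]
opening: 0.7
```

Emit:
drive_tool([
  [0.008,0,0],
  [0.014,0,0],
  [0.022,0,0],
  [0.032,0,0],
  [0.042,0,0],
], jaw=[1,1,1,1,1], twist=[0,0,0,0,0])

```text
t: 15.5
eef_pos: [539.6, 67.8, 167.8]
tool_rot: [-2.199, -2.243, 0.003]
force: [-1.3, -2.9, -1.5]
opening: 0.5
```

Emit:
drive_tool([
  [0.005,0,0],
  [0.009,0,0],
  [0.012,0,0],
  [0.012,0,0],
  [0.012,0,0],
], jaw=[1,1,1,1,1], twist=[0,0,0,0,0])

```text
t: 15.92
eef_pos: [540.6, 80.2, 168.9]
tool_rot: [-2.199, -2.244, -0.003]
force: [0.3, 0.0, 0.3]
opening: 0.8
```

Emit:
drive_tool([
  [-0.006,0,0],
  [-0.012,0,0],
  [-0.0155,0,0],
  [-0.0155,0,0],
  [-0.0155,0,0],
], jaw=[1,1,1,1,1], twist=[0,0,0,0,0])

```text
t: 16.33
eef_pos: [540.6, 63.3, 168.6]
tool_rot: [2.2, 2.242, 0.001]
force: [0.9, -0.0, 0.2]
opening: 0.3
```

```bash
python3 - <<'E'
from h import *
off([541,63.5,168])
from cell import viewer
s=viewer.snapshot("wrist")
im=s["image"][130:400,200:560,::-1]; cv2.imwrite("pics/w5c.png",cv2.resize(im,None,fx=2.1,fy=2.1))
E
```

```text
t 16.33 pos [540.56  63.28 168.62] F [ 0.92 -0.04  0.21] yaw 1.5898 off [0.2 0.4 0.6]
```

View pics/w5c.png

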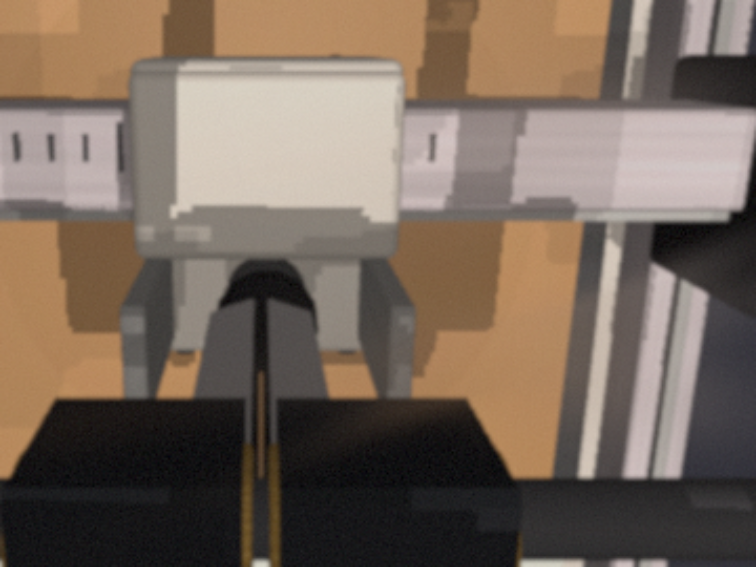

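The head stands about 1.4 mm to +y of the fingers (y≈65), well within the 10 mm tolerance. Now the touch here, with contact expected at z≈151.7.

Emit:
drive_tool([
  [0,0,0.005],
  [0,0,0.01],
  [0,0,0.013],
  [0,0,0.015],
  [0,0,0.015],
], jaw=[1,1,1,1,1], twist=[0,0,0,0,0])

```text
t: 16.8
eef_pos: [540.8, 63.8, 153.3]
tool_rot: [2.198, 2.243, 0.001]
force: [1.2, -1.0, 3.2]
opening: 0.3
```

Emit:
drive_tool([
  [0,0,0.0005],
  [0,0,0.001],
  [0,0,0.0015],
  [0,0,0.0015],
  [0,0,0.0015],
], jaw=[1,1,1,1,1], twist=[0,0,0,0,0])

```text
t: 17.22
eef_pos: [540.8, 63.8, 152.2]
tool_rot: [2.198, 2.243, 0.001]
force: [0.9, -0.5, 3.4]
opening: 0.3
```

Emit:
drive_tool([
  [0,0,0.0005],
  [0,0,0.001],
  [0,0,0.001],
  [0,0,0.001],
  [0,0,0.001],
], jaw=[1,1,1,1,1], twist=[0,0,0,0,0])

```text
t: 17.63
eef_pos: [540.8, 63.9, 151.6]
tool_rot: [2.198, 2.243, 0.001]
force: [1.5, -0.4, 5.1]
opening: 0.5
```

```bash
python3 -c "
from h import *;off([541,100,168])"
```

```text
t 17.63 pos [540.81  63.86 151.58] F [ 1.5  -0.43  5.13] yaw 1.591 off [ 36.1   0.9 -16.4]
```

Emit:
drive_tool([
  [0,0,0.0004],
  [0,0,0.0008],
  [0,0,0.0008],
  [0,0,0.0008],
  [0,0,0.0008],
], jaw=[1,1,1,1,1], twist=[0,0,0,0,0])

```text
t: 18.05
eef_pos: [540.9, 63.8, 151.3]
tool_rot: [2.198, 2.243, 0.001]
force: [-0.0, 0.3, 7.8]
opening: 0.3
```

Emit:
drive_tool([
  [0,0,0.0002],
  [0,0,0.0004],
  [0,0,0.0004],
  [0,0,0.0004],
  [0,0,0.0004],
], jaw=[1,1,1,1,1], twist=[0,0,0,0,0])

```text
t: 18.47
eef_pos: [540.9, 63.9, 151.2]
tool_rot: [2.198, 2.243, 0.001]
force: [-1.0, -0.2, 8.8]
opening: 0.5
```

Emit:
drive_tool([
  [0,0,-0.005],
  [0,0,-0.015],
  [0,0,-0.03],
  [0,0,-0.05],
  [0,0,-0.07],
], jaw=[1,1,1,1,1], twist=[0,0,0,0,0])

```text
t: 18.88
eef_pos: [538.4, 63.9, 219.1]
tool_rot: [-2.196, -2.241, 0.006]
force: [0.3, 0.6, 0.2]
opening: 0.4
```

Emit:
drive_tool([
  [0,-0.02,-0.02],
  [0,-0.05,-0.03],
  [0,-0.08,-0.04],
  [0,-0.11,-0.04],
  [0,-0.11,-0.04],
], jaw=[1,1,1,1,1], twist=[0,0,0,0,0])

```text
t: 19.3
eef_pos: [425.0, 62.1, 259.1]
tool_rot: [-2.196, -2.242, 0.005]
force: [-0.5, 0.4, -1.4]
opening: 0.3
```

```bash
python3 - <<'E'
from h import *
off([541,63.5,168])
from cell import viewer
im0=cv2.imread("pics/top0.png")
for n in ["top","scene","wrist"]:
    s=viewer.snapshot(n); pickle.dump(s,open(f"pics/{n}6.pkl","wb")); cv2.imwrite(f"pics/{n}6.png",s["image"][:,:,::-1])
E
```

```text
t 19.3 pos [424.97  62.07 259.1 ] F [-0.52  0.38 -1.39] yaw 1.5915 off [ -1.  116.5  90.5]
```

View pics/top6.png

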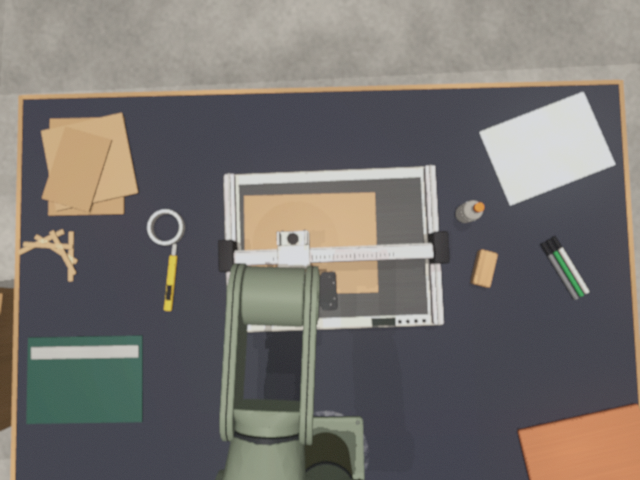

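View pics/wrist6.png

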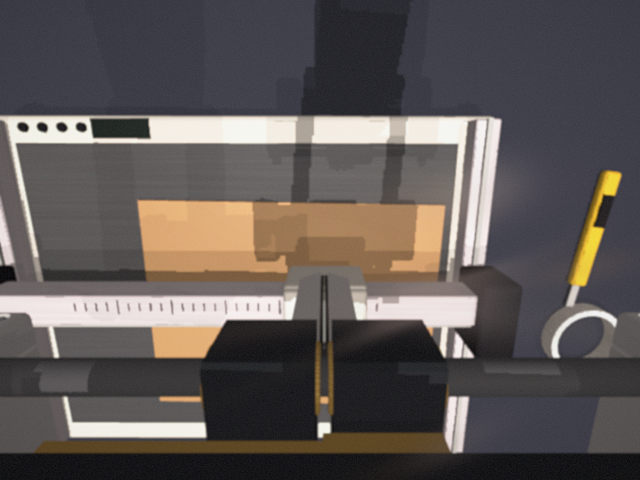

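View pics/scene6.png

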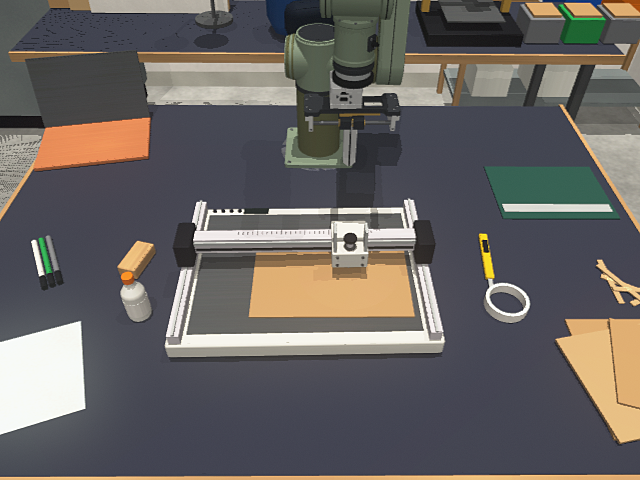

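The top view shows the board corners and loose items at the same pixels as at the start, with the cap at about (292,239), raised. The head is over the peak and the gripper is clear, so I'm handing in.

```bash
python3 -c "
from cell import bot; print(bot.close_job())"
```

```text
the job is handed in; nothing more can be done
None
```

I found the board's highest place at about world y = 63.5 mm, roughly +0.094 of the head's travel. I touched the stylus there last and handed the job in at about 19.5 s with the stylus up. No verdict was reported.

- **Touches away from the peak:** I pushed the head by its lugs and pressed the cap gently at three places, letting the stylus rise before each slide.

| Head position (y, mm) | Fingertip height at contact (mm) |
|---|---|
| 8 | 148.7 |
| 25 | 149.7 |
| 102 | 149.65 |

- **Locating the peak:** The equal heights at 25 and 102 put the peak at 63.5. Working from the 8 and 102 touches with the stated slope gives 63.4. The faint circle in the top picture gave about 62.5.
- **Touch on the peak:** I touched with the head at about 65, roughly 1.5 mm from the estimate. Contact came at about 151.6 mm, the highest felt and close to the 151.7 I expected. The largest wrist force I read at any touch was about 9 N, against the 20 N limit.
- **Final pictures:** The head stands where I left it with the cap up, and the gripper is clear of everything. The board, knife, tape, glue and block look unmoved, judged by eye. The arm hides a small part of the board's near edge in the top view.

No checks failed. Position readings were off by 1–3 mm just after fast moves, so I used only the settled readings.

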